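Hook the measuring scoop out of the gap between the drawer blocks

ROBOT

A 7-joint arm with a two-finger parallel gripper is mounted at the origin on the work surface. World frame = base frame: x ahead of the robot, y to its left, z up, the work surface at z = 0. Lengths are in m, angles in rad, forces in N, time in s.
With the tool pointing down it reaches from about 0.425 to 0.95 m from the base axis. Payload 4.7 kg.
Tool frame: the origin (TCP) lies on the centre line of the jaws, within the pads' length; the fingertips stand robot.nose_length ahead of it and the grasp point (between the pads) lies 8 mm behind it (robot.nose_length is the distance from the TCP to the fingertips, in m); z points along the fingers, x is the direction in which the jaws open and shut, and the axes are right-handed (so a half turn about z gives the same grasp; the last joint's range is limited). The gripper opens to 85 mm and grips with 20 to 120 N. Pads are 22 mm wide; open, the fingers measure 114 mm over their backs; the gripper's body (76 mm by 85 mm) begins 54 mm behind the grasp point. The pads swing forward as they close: fully open they stand 13 mm farther back than shut.
Start: joints at [1.205, 0.469, -0.049, 1.532, 0.024, 1.141, -0.082], TCP at [0.223, -0.637, 0.242] pointing down, gripper open.
Joint ranges: [-2.59, 2.59], [-0.33, 1.99], [-1.39, 1.29], [0.1, 2.45], [-1.04, 4.18], [0.21, 1.99], [-2.66, 2.66]. Speed limits (rad/s): [2.57, 2.57, 3.14, 3.14, 3.14, 3.14, 3.14].

INTERFACE

Orientations are given as [roll, pitch, yaw] about the fixed x, y, z axes, in that order (R = Rz(yaw) Ry(pitch) Rx(roll)).
In Python, from plant import robot gives the robot as it stands. Calls block until the motion is done:
- robot.goto(position, orientation): joint-space move of the TCP to a pose.
- robot.move_straight(position, vel=0.15, attitude=None, contact_N=None): straight line of the TCP; attitude=None keeps the orientation; vel is the mean speed in m/s. With contact_N (N) it stops when the force on the tool has changed by that much, and returns True; else False.
- robot.move_joints(angles): joint-space move.
- robot.grip(opening, strength=None): opening from 0.0 (shut) to 1.0 (fully open); strength is the grip in N (None keeps the last); returns when the fingers have stopped.
- robot.sleep(seconds).
- robot.inverse_kinematics(position, orientation): joint angles nearest the present ones, or None.
- robot.sense(): the state.
- robot.grab_frame(name): name is "scene" or "side" or "wrist"; returns a dict with "image" (480x640x3 uint8, red, green, blue), "range_z" (480x640 float32, m along the optical axis (not along the pixel's ray), 0 where there is no reading), "fx", "fy", "cx", "cy" (pixels), "R" (3x3) and "t" (3): a world point X has camera coordinates R X + t. Camera axes: x right, y down, z forward; pixel columns grow to the right and rows downward; lengths in m; the calibration is good to about 2 mm. A picture is of the moment at which its call begins.
A pose or a line that the arm cannot do raises robot.IKError and nothing moves.
- robot.close_job(): hands the job in, once; it reports no verdict.
The state is a dict: "t": time; "joint_pos": joint angles; "joint_velocities": joint speeds; "effort": joint torques, N m; "tcp_pos": TCP position; "tcp_rot": TCP orientation; "wrist_force": force on the tool from outside, world axes, zero at the start; "torque": the same for the moment, N m; "opening": opening from 0.0 (shut) to 1.0 (fully open).
Only numpy, scipy, OpenCV 4.12 (cv2) and the standard library are available. Lean on these libraries where they do the work, as an engineer would, in place of code of your own. Each camera call takes 0.05 s, during which the arm holds its last target. There are 200 camera calls.

TASK

A brass measuring scoop has slid deep into the narrow gap between the two dark red drawer blocks. Take the hooked pick by its handle, reach into the gap, hook the eye of the scoop and drag the scoop completely out onto the open bench in front of the gap, right way up, never touching the scoop with the fingers. Then stand the pick on its sole on the bench, out of the gap and unhooked from the scoop, let go of it, and leave everything else where it stands.

Things in the scene. Friction and masses are not known exactly. Their poses are not given: they have to be found in the camera images.
- blocks: Two dark red drawer blocks fixed side by side, each 90 mm wide, 185 mm deep, 110 mm tall, with an open-topped gap 44 mm wide between them. Origin: middle of the gap's mouth, at bench level; x points into the gap (level), y across it, z up. The gap's floor is the bench; a fixed stop 25 mm tall closes its inner end at x = 185 mm.
- rail (a point): Middle of the underside of a fixed dark steel rail over the space in front of the mouth, 70 mm out from it and 200 mm above the bench; same axes as the blocks. The rail is 40 mm along x, 224 mm along y, 6 mm thick, carried at each end (y = +-100 mm) by a 12 mm wide bracket at the same height that runs back to a post on the block.
- pick_grip (a point): Centre of the pick's black handle, 73.6 mm above the underside of its sole. x: level, along the shank towards the hook; z up. The handle is a bar 100 mm long, 16 mm thick along y (grasp it across y) and 22 mm the other way, leaning back 40 degrees from vertical: its upper end points along (-0.643, 0, 0.766).
- pick_sole (a point): Under the rear of the shank, at the underside of the flat dark steel sole on which the pick (about 250 g) stands by itself; same axes as pick_grip, in whose frame it lies at (45, 0, -73.6) mm. The sole, 60 x 50 x 8 mm, spans x = -50 to 10 mm here; the level shank, a rod 8 mm thick with its axis 20 mm up, runs from here to x = 120 mm.
- pick_hook (a point): Lower end of the pick's hook: an upright round pin 8 mm thick at the front end of the shank, flat-ended, reaching down to the level of the sole's underside, 16 mm below the shank. In the pick_grip frame it lies at (165, 0, -73.6) mm.
- scoop_eye (a point): Middle of the flat round eye of the brass measuring scoop (about 60 g), 4 mm above its underside. Eye: 34 mm outside, hole 24 mm, 8 mm thick. x runs from the eye along the scoop to its bowl (40 x 34 x 22 mm, far end at x = 86 mm); z up. At the start the scoop lies on the bench in the gap, eye towards the mouth.
- scoop_end (a point): Far end of the scoop's bowl, 86 mm from the middle of the eye along the scoop's x, 11 mm above its underside.
- jar: Bystander, leave alone: brown glass jar, 64 mm across, 100 mm tall. Origin at its middle, underside.
- tub: Bystander, leave alone: cream plastic tub, 110 mm across the rim, 100 mm tall. Origin at its middle, underside.
- weight: Bystander, leave alone: small brass balance weight, 36 mm across, 52 mm tall. Origin at its middle, underside.
- stamp: Bystander, leave alone: wooden block 60 x 40 x 35 mm. Origin at its middle, underside.
- mortar: Bystander, leave alone: white ceramic bowl, 100 mm across, 75 mm tall. Origin at its middle, underside.
- tin: Bystander, leave alone: aluminium tin, 60 mm across, 80 mm tall. Origin at its middle, underside.
- brush: Bystander, leave alone: hand brush lying on the bench. Origin at its underside.
Mind the look-alikes: they are no part of the job. Leave any blue or purple look-alike of the part that bears pick_grip alone.

How it is judged:
By the outcome, as a careful person would: the job done as asked, in the order asked, and still so for the second after the job is handed in, with the robot touching nothing.
It also fails if it takes over 42 s, if anything falls off the work surface, if the arm or the gripper's body presses on something with over 40 N, if the wrist force passes 120 N, or if a joint passes its speed limit or range.

## Working session

There is one attempt and no reset: what is moved stays moved. The work goes in short steps, each a Python script; the robot and the scene stay as the last script left them, time stands still between calls to the robot, and variables do not carry over. Pictures are saved under pics/ and viewed, about 8 in all and at most 12, crops included, and the job is handed in when it is done.

```bash
mkdir -p pics; ls; cat > h.py <<'E'
import numpy as np, cv2
from plant import robot
def snap(n,fn=None):
    f=robot.grab_frame(n)
    if fn: cv2.imwrite('pics/'+fn,f['image'][:,:,::-1])
    np.savez('/tmp/%s.npz'%n,**{k:np.asarray(v) for k,v in f.items()})
    return f
def load(n): return dict(np.load('/tmp/%s.npz'%n))
def cloud(f):
    z=f['range_z'];v,u=np.mgrid[:480,:640]
    P=np.stack([(u-f['cx'])/f['fx']*z,(v-f['cy'])/f['fy']*z,z],-1)
    X=(P-f['t'])@f['R']   # R^T (P-t)
    X[z<=0]=np.nan
    return X
def ray(f,u,v,h):
    d=np.array([(u-f['cx'])/f['fx'],(v-f['cy'])/f['fy'],1.])@f['R'];o=-f['t']@f['R']
    return o+d*(h-o[2])/d[2]
E
python3 - <<'E'
from h import *
for n in('scene','side'):
    f=snap(n,n+'0.png');print(n,-f['R'].T@f['t'],f['R'][2],f['fx'])
s=robot.sense();print(s['t'],s['tcp_rot'],robot.nose_length)
a=cv2.imread('pics/scene0.png');b=cv2.imread('pics/side0.png')
E
```

```text
pics
scene [ 1.50404931 -0.76876914  1.19718364] [-0.61451339  0.45194491 -0.64662129] 606.7674806809816
side [ 0.36639189 -1.20568065  1.28884188] [ 0.11051831  0.70619714 -0.69933633] 533.1565549311398
0.1 [ 3.14155776e+00  1.75317300e-03 -1.23396459e+00] 0.011
```

View pics/scene0.png

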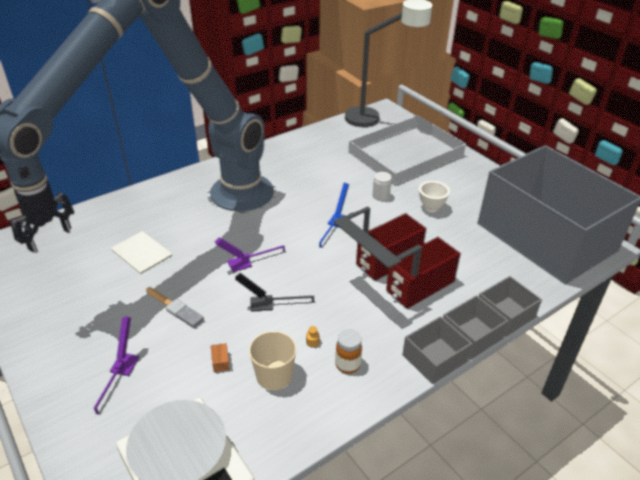

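View pics/side0.png

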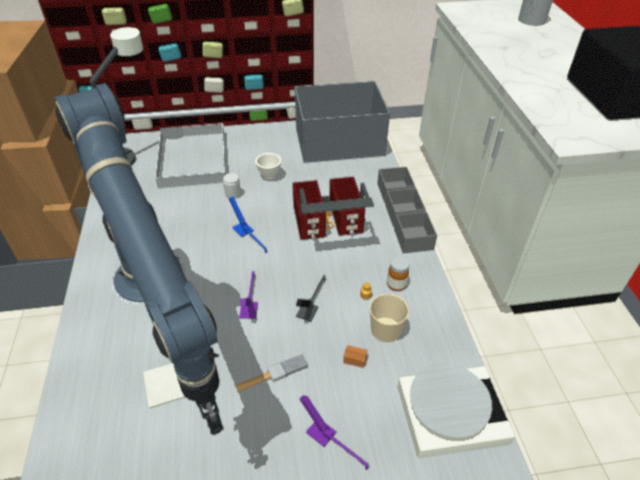

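The black-handled pick (scene ~(265,292), side ~(312,300)) is the real one. The purple ones (scene (245,255) and (122,360)) and the blue one (scene (338,215)) are look-alikes. I'll confirm with an enlarged crop and measure.

```bash
python3 - <<'E'
from h import *
S=load('scene');D=load('side')
a=cv2.resize(S['image'][260:320,225:325],(800,300)[:1]+(300,),interpolation=cv2.INTER_CUBIC) if 0 else cv2.resize(S['image'][262:318,225:325],(500,280),interpolation=cv2.INTER_CUBIC)
b=cv2.resize(D['image'][175:325,285:385],(400,600),interpolation=cv2.INTER_CUBIC)
o=np.zeros((600,800,3),np.uint8);o[:,400:]=b;o[:224,:400]=cv2.resize(a,(400,224))
c=cv2.resize(S['image'][200:310,340:470],(400,338),interpolation=cv2.INTER_CUBIC);o[240:578,:400]=c
cv2.imwrite('pics/crop1.png',o[:,:,::-1])
for f,n in((S,'scene'),(D,'side')):
    X=cloud(f);im=f['image'].astype(int);r,g,b_=im[...,0],im[...,1],im[...,2]
    roi=(X[...,0]>.3)&(X[...,0]<1.2)&(abs(X[...,1])<.5)
    red=roi&(r>2*g)&(r>2*b_)&(r>50)&(abs(X[...,2]-.11)<.006)
    lab,L=cv2.connectedComponents(red.astype(np.uint8))
    for i in range(1,lab):
        m=L==i
        if m.sum()>60:
            p=X[m];rr=cv2.minAreaRect((p[:,:2]*1000).astype(np.float32));print(n,'red',m.sum(),rr,np.median(p[:,2]))
    u0,u1,v0,v1=(225,325,262,318) if n=='scene' else (290,335,265,325)
    k=np.zeros_like(roi);k[v0:v1,u0:u1]=1
    dark=k&(im.max(-1)<75)
    p=X[dark];print(n,'dark',dark.sum(),np.nanmin(p,0),np.nanmax(p,0))
    for lo,hi in((.004,.012),(.014,.03),(.03,.05),(.05,.07),(.07,.09),(.09,.13)):
        q=p[(p[:,2]>lo)&(p[:,2]<hi)]
        if len(q):print(lo,len(q),q.mean(0).round(4),cv2.minAreaRect((q[:,:2]*1000).astype(np.float32)))
E
```

```text
scene red 888 ((549.423828125, 197.64874267578125), (91.00516510009766, 151.57156372070312), 0.5372806787490845) 0.11200872229198587
scene red 1081 ((682.3685913085938, 180.46533203125), (93.76229858398438, 185.33346557617188), 2.410592794418335) 0.11185003571159167
scene dark 352 [ 0.45665079 -0.27303452  0.00287531] [ 0.50646308 -0.19413835  0.1206514 ]
0.004 78 [ 0.4875 -0.2211  0.0083] ((488.81231689453125, -218.33721923828125), (44.32701110839844, 48.38399887084961), 31.0411376953125)
0.014 29 [ 0.4981 -0.2065  0.0203] ((494.6292419433594, -220.038330078125), (51.789310455322266, 10.270936965942383), 73.96696472167969)
0.03 35 [ 0.4924 -0.2181  0.0411] ((494.0296630859375, -213.84478759765625), (37.70164489746094, 12.453502655029297), 68.4571533203125)
0.05 55 [ 0.4872 -0.227   0.0595] ((485.4637451171875, -226.7300567626953), (33.230560302734375, 14.440400123596191), 68.72393035888672)
0.07 61 [ 0.4788 -0.2419  0.0801] ((479.79736328125, -242.7440185546875), (37.8134880065918, 14.777867317199707), 65.49778747558594)
0.09 83 [ 0.4689 -0.2586  0.1043] ((469.8535461425781, -256.43
[... 550 characters left out ...]
66.767333984375)
0.014 10 [ 0.4958 -0.2121  0.0208] ((491.0834045410156, -218.07894897460938), (41.26446533203125, 8.062369346618652), 68.43659973144531)
0.03 13 [ 0.4916 -0.2223  0.0424] ((491.80596923828125, -222.09823608398438), (22.56521987915039, 2.871689558029175), 54.73303985595703)
0.05 13 [ 0.4858 -0.2326  0.0609] ((485.33416748046875, -232.6685791015625), (30.962871551513672, 1.8704510927200317), 58.02239990234375)
0.07 16 [ 0.4778 -0.247   0.0783] ((477.68939208984375, -246.4385223388672), (28.77744483947754, 3.824418544769287), 59.41396713256836)
0.09 45 [ 0.4634 -0.2654  0.1062] ((464.00341796875, -258.98760986328125), (36.85514831542969, 14.018828392028809), 63.393348693847656)
```

View pics/crop1.png

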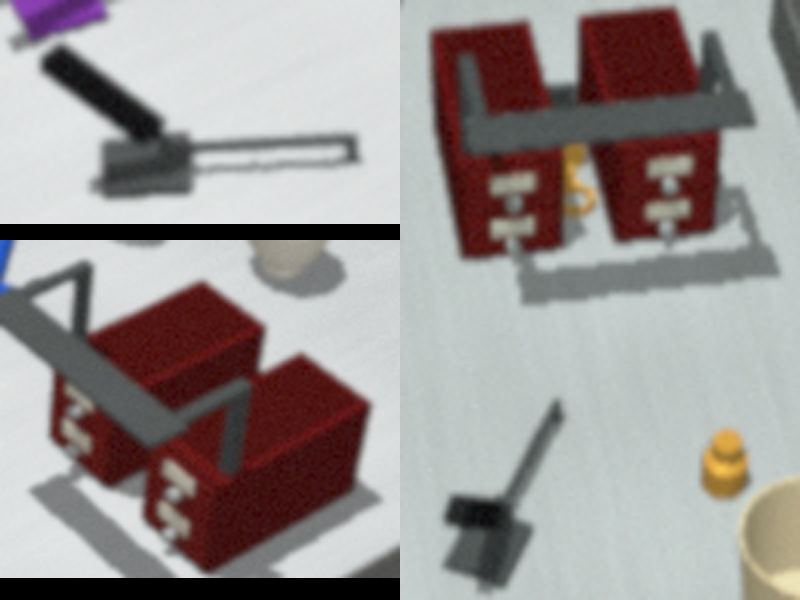

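The crop confirms it: black handle, dark sole, and hook pin at scene ≈(313,301) and side ≈(324,277). The scoop eye is visible in the gap at side ≈(329,225). Next I'll get precise measurements.

```bash
python3 - <<'E'
from h import *
S=load('scene');D=load('side')
# block edges: fit lines to top edge points, per block
for f,n in((S,'scene'),(D,'side')):
    X=cloud(f);im=f['image'].astype(int);r,g,b=im[...,0],im[...,1],im[...,2]
    red=(r>2*g)&(r>2*b)&(r>50)&(abs(X[...,2]-.11)<.006)&(X[...,0]>.4)&(X[...,0]<.8)&(X[...,1]<.4)
    p=X[red][:,:2]
    for nm,q in(('A',p[p[:,0]<.615]),('B',p[p[:,0]>.615])):
        out=[]
        for sgn in(-1,1):
            pts=[]
            for y in np.arange(.1,.27,.008):
                s=q[abs(q[:,1]-y)<.004]
                if len(s)>3: pts.append((y,s[:,0].min() if sgn<0 else s[:,0].max()))
            pts=np.array(pts);c=np.polyfit(pts[:,0]-.17,pts[:,1],1);out.append(c.round(4))
        pts=[]
        for x in np.arange(q[:,0].min()+.01,q[:,0].max()-.01,.008):
            s=q[abs(q[:,0]-x)<.004]
            pts.append((round(x,3),s[:,1].min().round(4),s[:,1].max().round(4)))
        print(n,nm,'xedges(slope,x@y=.17)',out,'y', pts[::2])
    # brass
    hsv=cv2.cvtColor(f['image'],cv2.COLOR_RGB2HSV)
    br=((hsv[...,0]>10)&(hsv[...,0]<28)&(hsv[...,1]>110)&(hsv[...,2]>100)&(X[...,2]<.12)&(X[...,2]>-.02)&(X[...,0]>.2)&(X[...,0]<1)&(abs(X[...,1])<.45)).astype(np.uint8)
    N,L,st,c=cv2.connectedComponentsWithStats(br)
    for i in range(1,N):
        if st[i,4]>8:
            q=X[L==i];print(n,'brass',st[i],np.nanmin(q,0).round(3),np.nanmax(q,0).round(3),np.nanmedian(q,0).round(3))
    # everything on bench
    ob=((X[...,2]>.015)&(X[...,2]<.25)&(X[...,0]>.2)&(X[...,0]<1)&(X[...,1]>-.6)&(X[...,1]<.5)).astype(np.uint8)
    N,L,st,c=cv2.connectedComponentsWithStats(ob)
    for i in range(1,N):
        if st[i,4]>30:
            q=X[L==i];print(n,'obj',st[i],np.nanmin(q,0).round(3),np.nanmax(q,0).round(3))
# hook
for f,u,v in((S,313.5,301),(D,324.5,277)): print('hook',ray(f,u,v,0),ray(f,u,v,.02))
for v in range(205,234):
    print(v,' '.join('%02x%02x%02x'%tuple(D['image'][v,u]) for u in range(322,340)))
E
```

```text
scene A xedges(slope,x@y=.17) [array([-0.0163,  0.5094]), array([-0.008 ,  0.5931])] y [(np.float64(0.514), np.float64(0.1258), np.float64(0.2677)), (np.float64(0.53), np.float64(0.1258), np.float64(0.2653)), (np.float64(0.546), np.float64(0.1263), np.float64(0.2706)), (np.float64(0.562), np.float64(0.1253), np.float64(0.2659)), (np.float64(0.578), np.float64(0.1255), np.float64(0.2707))]
scene B xedges(slope,x@y=.17) [array([-0.126 ,  0.6519]), array([-0.0143,  0.7263])] y [(np.float64(0.644), np.float64(0.205), np.float64(0.2684)), (np.float64(0.66), np.float64(0.0912), np.float64(0.2672)), (np.float64(0.676), np.float64(0.0918), np.float64(0.27)), (np.float64(0.692), np.float64(0.089), np.float64(0.269)), (np.float64(0.708), np.float64(0.0892), np.float64(0.2688))]
scene brass [149 289  21  15  93] [ 0.278 -0.45   0.011] [ 0.353 -0.421  0.025] [ 0.317 -0.437  0.018]
scene brass [307 327  12  20 193] [ 0.661 -0.201  0.005] [ 0.696 -0.166  0.057] [ 0.682 -0.186  0.032]
scene brass [212 344  17  27 379] [ 0.566 -0.43  -0.   ] [ 0.633 -0.379  0.042] [ 0.608 -0.406  0.034]
scene brass 
[... 6789 characters left out ...]
f b8bdb8 bcc3c3 afb7b5 817d7b 523d39 421515 461616
229 541815 501410 4f2220 503b34 6d665d 766e61 7b7362 838070 9e9c8d afafa6 bcc0bc c0c7c5 bfc8c6 b6bebc 939291 5d4b4b 43191d 481a19
230 551b17 531815 4b1c19 53403d 6e6c68 767874 787b77 7d807d 999e99 b3bcb8 bbc7c1 c0cac7 c1cbc8 bdc5c3 a1a3a2 6d6464 472627 430d0c
231 51130f 521613 471417 55403f 6b6c69 727776 747a79 747c7a 898f8e adb4b2 bec7c6 c1cac7 c0c9c8 c0c8c8 b1b4b5 7f7a78 523837 471819
232 4f0a07 4f1510 4c1b1e 54403f 6a6a67 777c7c 757978 757a7b 818786 a1a8a6 b7c0be c3cbcb c4cdcb c1cac9 b7bcba 8d8987 584342 491d1b
233 541715 4f0f12 4b1e1c 523b3d 6c6c6a 737976 7a7f7d 808785 8c9190 a2abab b8c1c0 c0c9c7 c1c7c8 c3cdca bdc5c2 9b9a98 68585a 4c2426
```

```bash
python3 - <<'E'
from h import *
from scipy.spatial.transform import Rotation as Ro
D=load('side')
for u,v in((329,224.5),(330,225)): print('eye',ray(D,u,v,.004))
f=snap('wrist');s=robot.sense();Rt=Ro.from_euler('xyz',s['tcp_rot']).as_matrix()
c=-f['R'].T@f['t'];print('cam in tool',Rt.T@(c-s['tcp_pos']),'axes',(Rt.T@f['R'].T).round(3).tolist(),f['fx'])
# IK checks for the leaning tool: pick x dir = a ; tool z=(cos a sin40, sin a sin40,-cos40), tool x = +-(-sin a,cos a,0)
def ori(a,tilt=40,flip=1):
    t=np.radians(tilt);z=np.array([np.cos(a)*np.sin(t),np.sin(a)*np.sin(t),-np.cos(t)])
    x=flip*np.array([-np.sin(a),np.cos(a),0]);return Ro.from_matrix(np.c_[x,np.cross(z,x),z]).as_euler('xyz')
for a in(60,90):
  for fl in(1,-1):
    for p in((.478,-.245,.1),(.615,.0,.1),(.615,-.2,.12)):
      q=robot.inverse_kinematics(p,ori(np.radians(a),40,fl));print(a,fl,p,None if q is None else np.round(q,2))
for yaw in(-1.57,0,1.57): 
  for p in((.615,.15,.45),(.615,.1,.42)):
    q=robot.inverse_kinematics(p,[np.pi,0,yaw]);print(yaw,None if q is None else np.round(q,2))
E
```

```text
eye [0.61501163 0.14865734 0.004     ]
eye [0.61808017 0.14559849 0.004     ]
cam in tool [ 0.0014276  -0.07845689 -0.13210285] axes [[1.0, 0.0, -0.0], [-0.0, 0.952, 0.307], [0.001, -0.307, 0.952]] 405.7381992826904
60 1 (0.478, -0.245, 0.1) [ 0.61  0.56  0.17  1.98 -0.92  1.05 -2.24]
60 1 (0.615, 0.0, 0.1) [ 0.41  0.55 -0.24  2.   -1.03  0.64 -2.58]
60 1 (0.615, -0.2, 0.12) [ 0.45  0.62  0.14  1.79 -0.96  1.03 -2.46]
60 -1 (0.478, -0.245, 0.1) [ 1.17  0.63 -0.57  1.95 -0.51  0.82  0.53]
60 -1 (0.615, 0.0, 0.1) [ 0.75  0.65 -0.69  1.98 -0.62  0.47  0.22]
60 -1 (0.615, -0.2, 0.12) [ 0.96  0.7  -0.6   1.76 -0.46  0.8   0.29]
90 1 (0.478, -0.245, 0.1) [ 0.58  0.66  0.14  1.77 -0.62  1.29 -2.08]
90 1 (0.615, 0.0, 0.1) [ 0.25  0.65 -0.03  1.77 -0.78  1.06 -2.4 ]
90 1 (0.615, -0.2, 0.12) [ 0.43  0.74  0.12  1.55 -0.69  1.34 -2.28]
90 -1 (0.478, -0.245, 0.1) [ 1.07  0.73 -0.57  1.74 -0.23  1.15  0.68]
90 -1 (0.615, 0.0, 0.1) [ 0.72  0.78 -0.72  1.74 -0.27  0.89  0.32]
90 -1 (0.615, -0.2, 0.12) [ 0.89  0.83 -0.62  1.51 -0.21  1.19  0.48]
-1.57 [ 0.31  0.45 -0.96  1.27  0.36  1.6  -2.16]
-1.57 [ 0.33  0.39 -0.82  1.36  0.28  1.51 -2.03]
0 [ 0.31  0.44 -0.95  1.28  0.36  1.6  -0.59]
0 [ 0.36  0.4  -0.86  1.36  0.3   1.51 -0.48]
1.57 [ 0.36  0.48 -1.06  1.27  0.41  1.62  0.94]
1.57 [ 0.46  0.46 -1.05  1.36  0.4   1.54  1.02]
```

```bash
python3 - <<'E'
from h import *
robot.goto([.613,.08,.32],[np.pi,0,0])
f=snap('wrist','w1.png');print(robot.sense()['t'],-f['R'].T@f['t'])
E
```

```text
3.0833 [0.61384634 0.15587795 0.45193357]
```

View pics/w1.png

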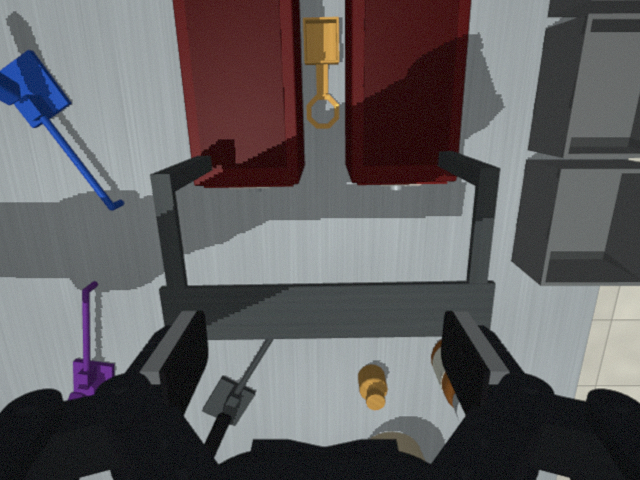

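The overhead view shows the scoop aligned with the gap, the eye hole centred at ≈(323,111) and the bowl at ≈(322,41). The gap floor runs between columns ≈303 and 346, with the mouth at row ≈185.

```bash
python3 - <<'E'
from h import *
f=load('wrist');im=f['image'].astype(int);r,g,b=im[...,0],im[...,1],im[...,2]
red=(r>1.8*g)&(r>1.8*b)
hsv=cv2.cvtColor(f['image'],cv2.COLOR_RGB2HSV)
br=((hsv[...,0]>10)&(hsv[...,0]<28)&(hsv[...,1]>90)&(hsv[...,2]>90)).astype(np.uint8);br[:, :295]=0;br[:,350:]=0;br[140:]=0
for v in(70,90,150,165,175):
    l=np.where(red[v,250:325])[0].max()+250;rr=np.where(red[v,325:420])[0].min()+325
    print(v,l,rr,ray(f,l+.5,v,0)[:2].round(4),ray(f,rr-.5,v,0)[:2].round(4))
# front edges (z=0 base?) : last red row per column
for u in(220,250,280,380,420,450):
    v=np.where(red[100:200,u])[0].max()+100;print('front',u,v,ray(f,u,v,.11)[:2].round(4),ray(f,u,v,0)[:2].round(4))
ys,xs=np.where(br);print('brass bbox',xs.min(),xs.max(),ys.min(),ys.max())
m=br.copy();m[:88]=0
cs,h=cv2.findContours(m,cv2.RETR_CCOMP,cv2.CHAIN_APPROX_NONE)
for c,hh in zip(cs,h[0]):
    if len(c)>12:
        e=cv2.minEnclosingCircle(c);print('outer' if hh[3]<0 else 'hole',e,ray(f,*e[0],.004 if hh[3]>=0 else .008).round(4))
for rows in((20,60),(70,88)):
    k=(ys>=rows[0])&(ys<rows[1]);u,v=(xs[k].min()+xs[k].max())/2,np.mean(rows);print('axis',u,v,ray(f,u,v,.01).round(4))
# pick: hook from this view hidden; shank/sole
print('weight base etc'); 
# rail
for u,v in((162,338),(494,337),(164,287),(493,283)): print('rail',ray(f,u,v,.206)[:2].round(4))
X=cloud(f)
p=X[(X[...,2]>.195)&(X[...,2]<.215)];print('railz',np.nanpercentile(p,[1,99],axis=0).round(3))
E
```

```text
70 300 346 [0.5892 0.1903] [0.6358 0.1902]
90 301 346 [0.5899 0.1708] [0.6361 0.1707]
150 302 346 [0.5898 0.1089] [0.6369 0.1088]
165 303 347 [0.5906 0.0926] [0.6383 0.0925]
175 299 350 [0.586  0.0815] [0.6418 0.0814]
front 220 186 [0.5248 0.0903] [0.4962 0.0692]
front 250 186 [0.5504 0.0903] [0.53   0.0692]
front 280 185 [0.576  0.0911] [0.5638 0.0702]
front 380 184 [0.6611 0.0918] [0.6763 0.0712]
front 420 183 [0.695  0.0926] [0.7211 0.0722]
front 450 180 [0.7203 0.0951] [0.7545 0.0756]
brass bbox 303 338 17 128
outer ((322.0, 108.0), 20.61562728881836) [0.6114 0.1528 0.008 ]
hole ((322.0, 111.5), 13.463011741638184) [0.6114 0.1493 0.004 ]
axis 320.5 40.0 [0.6101 0.2171 0.01  ]
axis 321.5 79.0 [0.611 0.181 0.01 ]
weight base etc
rail [0.501  0.0023]
rail [0.7311 0.0027]
rail [0.5072 0.041 ]
rail [0.7252 0.0436]
railz [[0.508 0.003 0.201]
 [0.724 0.117 0.208]]
```

```bash
cat >> h.py <<'E'
from scipy.spatial.transform import Rotation as Ro
def ori(a,tilt=40):
    t=np.radians(tilt);z=np.array([np.cos(a)*np.sin(t),np.sin(a)*np.sin(t),-np.cos(t)])
    x=np.array([np.sin(a),-np.cos(a),0]);return Ro.from_matrix(np.c_[x,np.cross(z,x),z]).as_euler('xyz')
def zdir(a,tilt=40):
    t=np.radians(tilt);return np.array([np.cos(a)*np.sin(t),np.sin(a)*np.sin(t),-np.cos(t)])
E
python3 - <<'E'
from h import *
a=np.radians(61);g=np.array([.477,-.240,.0736])
robot.move_straight([.57,-.1,.33],vel=.3)
robot.grip(.6)
robot.goto(g-.10*zdir(a),ori(a))
f=snap('wrist','w2.png');s=robot.sense();print(s['t'],s['tcp_pos'],s['opening'])
E
```

```text
5.475 [ 0.44782113 -0.29455725  0.15176486] 0.5997023327832846
```

View pics/w2.png

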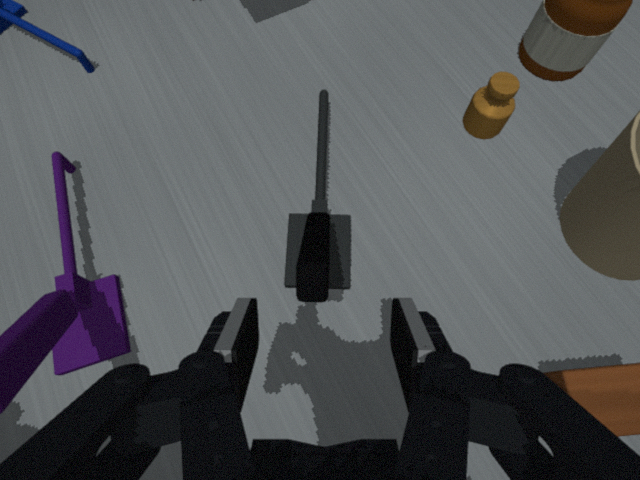

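The wrist view shows the black pick nearly aligned with the tool: hook at ≈(323,95), sole corners at (290,214), (351,215), (351,290) and (285,286), and the handle's upper end at ≈(313,298).

```bash
python3 - <<'E'
from h import *
f=load('wrist')
X=cloud(f);roi=np.zeros((480,640),bool);roi[80:300,285:352]=1
im=f['image'].astype(int)
hk=ray(f,323.5,95,.022);sb=ray(f,319.5,195,.024)
d=hk-sb;print('hook',hk,'shank ang',np.degrees(np.arctan2(d[1],d[0])))
cs=np.array([ray(f,u,v,.008) for u,v in((289,214),(351,215),(351.5,290),(285,287))]);print('sole ctr',cs.mean(0));
for i,j in((3,0),(2,1)): d=cs[j]-cs[i];print('sole ang',np.degrees(np.arctan2(d[1],d[0])),np.linalg.norm(d))
d=cs[0]-cs[1];print(np.degrees(np.arctan2(d[1],d[0]))-90,np.linalg.norm(d))
# handle cloud
h=X[roi&(X[...,2]>.045)&(im.max(-1)<60)];print(len(h))
for z in np.arange(.05,.125,.01):
    q=h[abs(h[:,2]-z)<.005]
    if len(q)>3:
        print(z.round(3),len(q),q.mean(0).round(4))
E
```

```text
hook [ 0.55488724 -0.10095362  0.022     ] shank ang 59.436978171092385
sole ctr [ 0.48505311 -0.22110334  0.008     ]
sole ang 60.22167026025845 0.06026371882600148
sole ang 60.108203703469634 0.06169727645280823
60.2263137947628 0.04982282311041276
2543
0.05 100 [ 0.4903 -0.2117  0.0502]
0.06 128 [ 0.4859 -0.2187  0.0601]
0.07 139 [ 0.4818 -0.2262  0.0701]
0.08 169 [ 0.4775 -0.2333  0.0801]
0.09 190 [ 0.4733 -0.2406  0.0901]
0.1 238 [ 0.4689 -0.248   0.1001]
0.11 1028 [ 0.4582 -0.2661  0.1107]
0.12 551 [ 0.46   -0.2629  0.117 ]
```

```bash
cat >> h.py <<'E'
A=np.radians(60.);G=np.array([.4728,-.2425,.0736])
H=np.radians(91.)
def tcp_for(hook,a=H):  # TCP when pin's lower end is at hook (x,y,z)
    d=np.array([np.cos(a),np.sin(a),0]);g=np.asarray(hook)-.165*d+[0,0,.0736]
    return g-.004*zdir(a)
E
python3 - <<'E'
from h import *
T=G-.004*zdir(A)
robot.goto(T-.07*zdir(A),ori(A))
robot.move_straight(T,vel=.12)
robot.grip(0.0,strength=90)
s=robot.sense();print(s['t'],s['tcp_pos'],T,s['opening'],s['wrist_force'])
robot.move_straight(T+[0,0,.05],vel=.12)
s=robot.sense();print(s['t'],s['tcp_pos'],s['opening'],s['wrist_force'],s['torque'])
hk=np.array([.6145,.0515,.055])
print(robot.inverse_kinematics(tcp_for(hk),ori(H)))
f=snap('wrist','w3.png')
for n in('scene','side'):snap(n,n+'3.png')
S=cv2.imread('pics/scene3.png')[230:330,200:340];W=cv2.imread('pics/w3.png')
o=np.zeros((480,780,3),np.uint8);o[:,:400]=W[:,120:520];o[:271,400:]=cv2.resize(S,(380,271),interpolation=cv2.INTER_CUBIC)
cv2.imwrite('pics/c3.png',o)
E
```

```text
6.8667 [ 0.47140798 -0.24536689  0.07693668] [ 0.47151442 -0.24472668  0.07666418] 0.17469811422714052 [-2.84286373 -1.43436524  4.00086166]
7.4333 [ 0.4710539  -0.24473727  0.12625161] 0.17413954442047064 [-0.35199046 -0.71516548 -2.45611467] [-0.97507597  0.56792925 -0.01650772]
[ 0.89575784  0.81968311 -0.78898522  1.60150011 -0.14187535  1.09736345
  0.33192539]
```

View pics/c3.png

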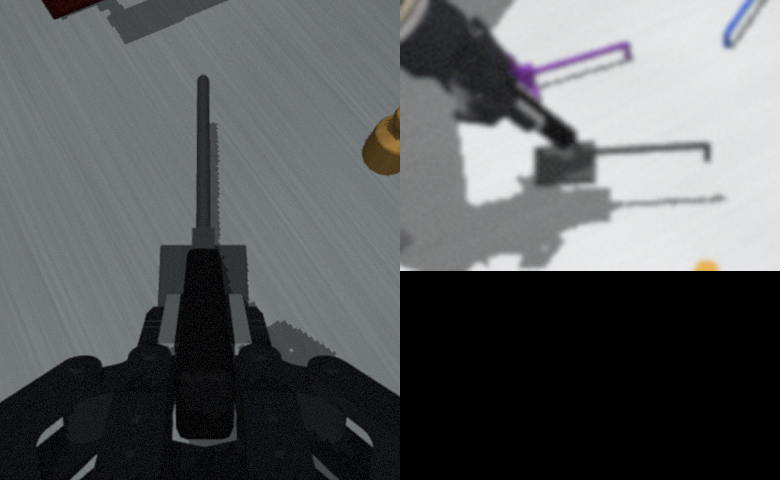

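```bash
python3 - <<'E'
from h import *
f=load('wrist');X=cloud(f)
p=X[85:215,319:329].reshape(-1,3);p=p[(p[:,2]>.05)&(p[:,2]<.1)]
d=p[:,:2]-G[:2];s=d@[np.cos(A),np.sin(A)];l=d@[-np.sin(A),np.cos(A)]
c=np.polyfit(s,p[:,2],1);print('shank top z at s=.05,.165',np.polyval(c,[.05,.165]),'lat',np.polyval(np.polyfit(s,l,1),[.05,.165]),'s max',np.percentile(s,99))
u=np.array([.0,0]);
robot.goto(tcp_for([.6145,.0415,.055]),ori(H))
robot.move_straight(tcp_for([.6140,.0715,.018]),vel=.12)
robot.move_straight(tcp_for([.6114,.1493,.018]),vel=.1)
s=robot.sense();print(s['t'],s['tcp_pos']-tcp_for([.6114,.1493,.018]),s['wrist_force'])
f=snap('wrist');cv2.imwrite('pics/w4.png',cv2.resize(f['image'][0:240,220:420],(750,600)[:1]+(600,) if 0 else (500,600),interpolation=cv2.INTER_CUBIC)[:,:,::-1])
snap('side','side4.png')
E
```

```text
shank top z at s=.05,.165 [0.07365954 0.07327349] lat [-0.00022915 -0.00016132] s max 0.1588618160871919
9.8417 [ 0.00032958 -0.00097499 -0.00031803] [ 0.79095193 -0.5517404  -2.9765633 ]
```

View pics/w4.png

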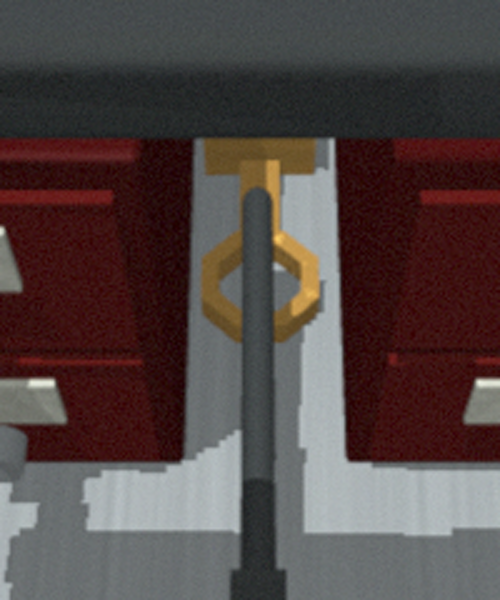

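The wrist view shows the pin's top at crop ≈(257,195) and the eye ring centred at crop ≈(261,287). I'll cast both at their own heights to compare.

```bash
python3 - <<'E'
from h import *
f=load('wrist');k=.4
im=f['image']
hsv=cv2.cvtColor(im,cv2.COLOR_RGB2HSV)
br=((hsv[...,0]>10)&(hsv[...,0]<28)&(hsv[...,1]>90)&(hsv[...,2]>90)).astype(np.uint8)
br[:92]=0;br[140:]=0;br[:,:295]=0;br[:,352:]=0
ys,xs=np.where(br);print('eye bbox',xs.min(),xs.max(),ys.min(),ys.max())
u=(xs.min()+xs.max())/2
# widest row = centre at ring
print('eye centre', ray(f,u,287*k,.005).round(4), 'front rim',ray(f,u,ys.max(),.0).round(4))
for v in(198,205): print('pin axis top',ray(f,220+257*k,v*k,.041).round(4))
print('front of pin top',ray(f,220+257*k,187*k,.040).round(4))
E
```

```text
eye bbox 301 347 92 136
eye centre [0.6121 0.1484 0.005 ] front rim [ 0.6123  0.1335 -0.    ]
pin axis top [0.6113 0.1479 0.041 ]
pin axis top [0.6114 0.1456 0.041 ]
front of pin top [0.6113 0.1525 0.04  ]
```

```bash
python3 - <<'E'
from h import *
c=robot.move_straight(tcp_for([.6118,.1497,.0025]),vel=.05,contact_N=5)
s=robot.sense();print(c,s['t'],s['tcp_pos']-tcp_for([.6118,.1497,.0025]),s['wrist_force'])
if not c or s['tcp_pos'][2]-tcp_for([0,0,.0025])[2]<.003:
    robot.move_straight(tcp_for([.6123,.1097,.0025]),vel=.06)
    s=robot.sense();print(s['t'],s['wrist_force'])
    f=snap('wrist');cv2.imwrite('pics/w5.png',cv2.resize(f['image'][0:240,220:420],(500,600),interpolation=cv2.INTER_CUBIC)[:,:,::-1])
E
```

```text
False 10.4 [-1.98406477e-04  3.05820137e-05 -4.55428920e-04] [ 0.0965812  -0.07679119 -1.93514212]
11.2167 [-1.40318552  0.60344866 -2.58177887]
```

View pics/w5.png

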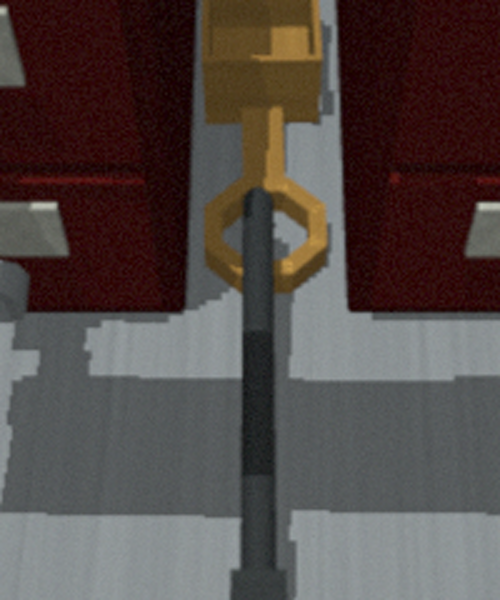

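The hook is in the eye and the scoop follows it. I'll drag it fully out, slacken the hook, then lift it out.

```bash
python3 - <<'E'
from h import *
robot.move_straight(tcp_for([.615,-.0435,.0025]),vel=.08)
s=robot.sense();print(s['t'],s['wrist_force'])
robot.move_straight(tcp_for([.615,-.0365,.0025]),vel=.04)
robot.move_straight(tcp_for([.615,-.0365,.035]),vel=.06)
f=snap('wrist','w6.png');s=robot.sense();print(s['t'],s['wrist_force'])
snap('side','side6.png')
X=cloud(f);im=f['image']
hsv=cv2.cvtColor(im,cv2.COLOR_RGB2HSV)
br=((hsv[...,0]>10)&(hsv[...,0]<28)&(hsv[...,1]>90)&(hsv[...,2]>90))&(X[...,0]>.57)&(X[...,0]<.655)&(X[...,1]>-.1)&(X[...,1]<.15)
q=X[br];print(br.sum(),np.percentile(q,[1,50,99],axis=0).round(3))
E
```

```text
13.3333 [-0.86298111  0.32978764 -2.3230595 ]
14.4 [-0.00615799 -0.3141943  -2.04655868]
774 [[ 0.595 -0.054  0.001]
 [ 0.618 -0.025  0.009]
 [ 0.633  0.037  0.057]]
```

View pics/w6.png

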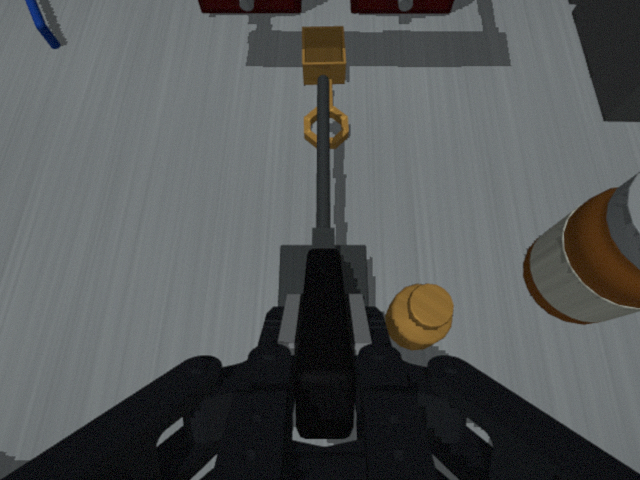

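The scoop is on the open bench, right way up: eye at ≈(326,127), bowl at ≈(323,55), clear of the mouth. The pin is free above it. Next I'll set the pick down to the left, away from the weight.

```bash
python3 - <<'E'
from h import *
robot.move_straight(tcp_for([.53,-.07,.035]),vel=.12)
robot.move_straight(tcp_for([.53,-.07,.006]),vel=.08)
c=robot.move_straight(tcp_for([.53,-.07,-.002]),vel=.015,contact_N=3)
s=robot.sense();print(c,s['t'],s['tcp_pos']-tcp_for([.53,-.07,0]),s['wrist_force'])
robot.grip(.6)
s=robot.sense();print(s['t'],s['opening'],s['wrist_force'])
robot.move_straight(s['tcp_pos']-.10*zdir(H),vel=.1)
robot.move_straight(robot.sense()['tcp_pos']+[-.0,-.06,.12],vel=.2)
robot.sleep(.5)
for n in('scene','side'):snap(n,n+'7.png')
f=snap('wrist','w7.png');print(robot.sense()['t'],robot.sense()['wrist_force'])
a=cv2.imread('pics/scene7.png')[190:400,190:480];b=cv2.imread('pics/side7.png')[170:370,270:420];w=cv2.imread('pics/w7.png')
o=np.zeros((600,800,3),np.uint8);o[:290,:400]=cv2.resize(a,(400,290));o[:533,400:]=cv2.resize(b,(400,533));o[300:600,:400]=cv2.resize(w,(400,300))
cv2.imwrite('pics/c7.png',o)
# compare bystanders before/after in scene: object tops
for n in('scene','side'):
    X=cloud(load(n));ob=((X[...,2]>.015)&(X[...,2]<.25)&(X[...,0]>.2)&(X[...,0]<1)&(X[...,1]>-.6)&(X[...,1]<.5)).astype(np.uint8)
    N,L,st,_=cv2.connectedComponentsWithStats(ob)
    for i in range(1,N):
        if st[i,4]>30: q=X[L==i];print(n,st[i,:4],np.nanmin(q,0).round(3),np.nanmax(q,0).round(3))
E
```

```text
True 16.3083 [ 8.78726584e-05 -3.18563540e-04  2.12085695e-04] [-1.42626142 -0.21819059  5.74639998]
16.75 0.5956981915739219 [-0.65459263 -0.19663754 -0.4330715 ]
19.3667 [ 0.22571922  0.16368295 -0.31138104]
scene [373 165  34  34] [0.201 0.338 0.015] [0.319 0.499 0.088]
scene [419 181  31  29] [0.376 0.413 0.018] [0.484 0.5   0.085]
scene [319 182 142 125] [0.279 0.001 0.015] [0.731 0.284 0.214]
scene [215 237  70  24] [ 0.293 -0.251  0.016] [ 0.339 -0.046  0.124]
scene [403 276 140 105] [ 0.833 -0.024  0.015] [0.949 0.366 0.079]
scene [354 282  20  16] [0.593 0.012 0.015] [0.635 0.057 0.03 ]
scene [250 285  68  24] [ 0.523 -0.272  0.015] [ 0.547 -0.064  0.124]
scene [146 287  58  38] [ 0.264 -0.456  0.015] [ 0.464 -0.373  0.028]
scene [118 316  13  42] [ 0.424 -0.6    0.034] [ 0.481 -0.548  0.124]
scene [306 326  14  19] [ 0.657 -0.2    0.015] [ 0.695 -0.162  0.06 ]
scene [335 329  28  43] [ 0.753 -0.183  0.015] [ 0.816 -0.119  0.107]
scene [249 331  48  57] [ 0.649 -0.371  0.015] [ 0.762 -0.26   0.107]
scene [211 343  19  26] [ 0.561 -0.432  0.015] [ 0.634 -0.375  0.042]
scene [
[... 172 characters left out ...]
321 0.499 0.122]
side [377 166  60  85] [ 0.833 -0.029  0.015] [0.948 0.369 0.078]
side [292 176  82  62] [ 0.5   -0.004  0.015] [0.728 0.291 0.215]
side [387 256  22  33] [ 0.748 -0.185  0.015] [ 0.812 -0.119  0.106]
side [240 270  14  36] [ 0.294 -0.25   0.016] [ 0.337 -0.047  0.123]
side [370 294  39  46] [ 0.652 -0.372  0.015] [ 0.76  -0.26   0.105]
side [318 296  11   7] [ 0.524 -0.274  0.015] [ 0.541 -0.18   0.115]
side [343 345  24  20] [ 0.561 -0.434  0.015] [ 0.628 -0.377  0.042]
side [236 354  72  36] [ 0.266 -0.458  0.015] [ 0.461 -0.373  0.027]
side [398 363 101  54] [ 0.689 -0.6    0.015] [ 0.93  -0.5    0.099]
side [299 395  26  31] [ 0.422 -0.6    0.042] [ 0.478 -0.55   0.121]
```

View pics/c7.png

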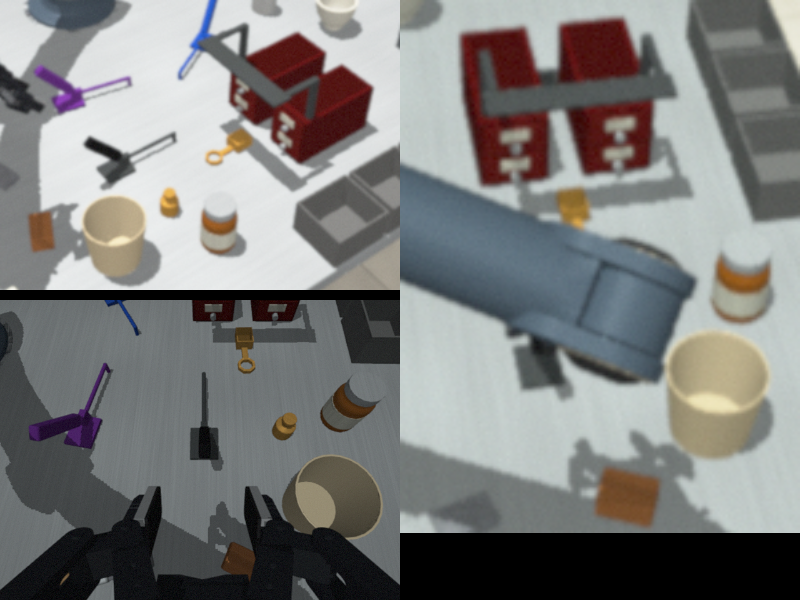

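All goals are met. The scoop lies out in front of the gap, right way up, and the pick stands on its sole, unhooked and released. The bystanders haven't moved and the gripper is free, so I'm handing the job in.

```bash
python3 -c "
from h import *
robot.close_job()"
```

```text
the job is handed in; nothing more can be done
```

The scoop is out of the gap and the job was handed in at about 19.4 s of the 42 s allowed. No verdict was reported.

**What I did:** I took the black-handled pick, hooked the scoop's eye, and dragged the scoop straight out. I then slackened the hook, lifted it clear, stood the pick to the left of the scoop and let go. The fingers never touched the scoop.

**Last checks:**
- **Scoop:** it lies right way up on the open bench, with its bowl end at y ≈ 0.05–0.06 m, about 35 mm clear of the gap's mouth at y ≈ 0.09 m.
- **Pick:** it stands on its sole, with its hook about 85 mm to the side of the scoop.
- **Bystanders:** the jar, tub, weight, stamp, brush and look-alikes read within about 3 mm of where they started, which is camera noise. I checked the mortar and tin less directly: the mortar's reading was cut off at the edge of the search area, and the tin was merged with or hidden by other things.
- **Forces:** the wrist readings I took stayed under about 6 N, and nothing touched the gripper at the end.

In the last side view the arm hid the weight, part of the scoop and most of the pick, so the scene and wrist views carry the final check of those. No check failed or disagreed.

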